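Put a grater back in the child-proof tilt-out bin

ROBOT

A 6-joint arm with a two-finger parallel gripper is mounted at the origin on the work surface. World frame = base frame: x ahead of the robot, y to its left, z up, the work surface at z = 0. Lengths are in m, angles in degrees, forces in N, time in s.
With the tool pointing down it reaches from about 0.25 to 0.725 m from the base axis. Payload 9.7 kg.
Tool frame: the origin (TCP) lies on the centre line of the jaws, within the pads' length; the fingertips stand bot.nose_length ahead of it and the grasp point (between the pads) lies 11 mm behind it (bot.nose_length is the distance from the TCP to the fingertips, in m); z points along the fingers, y is the line along which they close (so a half turn about z gives the same grasp; the last joint's range is limited). The gripper opens to 85 mm and grips with 20 to 120 N. Pads are 22 mm wide; open, the fingers measure 114 mm over their backs; the gripper's body (76 mm by 85 mm) begins 54 mm behind the grasp point. The pads swing forward as they close: fully open they stand 13 mm farther back than shut.
Start: joints at [-72.021, 4.979, 10.078, 95.1, 0, 90], TCP at [0.17, -0.523, 0.239] pointing down, gripper open.
Joint ranges: [-179.16, 179.16], [-48.56, 103.87], [-65.8, 70.77], [-126.05, 130.52], [-82.76, 87.17], [-180, 180]. Speed limits (degrees/s): [127.2, 127.2, 147.25, 180, 180, 180].

INTERFACE

Orientations are given as [roll, pitch, yaw] about the fixed x, y, z axes, in that order (R = Rz(yaw) Ry(pitch) Rx(roll)).
In Python, from workcell import bot gives the robot as it stands. The module is installed in compiled form; this text tells all that it offers.
- The arm moves only by the shell command python3 -m inch 'ROWS' [OPENING] [FORCE]. ROWS is JSON, a list of rows, each a list of 4 numbers: the shift along the world's x, y, z in cm, then the turn about the world's z in degrees. A call has exactly 8 rows; each row is the pose to reach, as a shift and turn from the pose commanded when the call began; what a row does not reach only later rows make up. A row lasts 1/8 s, in which the tool goes at most 62.5 mm and 10.7 degrees, less where a joint would pass 70% of its speed; a pose out of reach is approached as far as the arm can. A call with a gripper value outside its range is refused whole. OPENING is the finger opening in cm, from 0 to 8.54, set as the call begins (- or left out, the last holds). The fingers move at their own pace and stop on an object; FORCE is the grip in N (left out, the last holds). Time passes only in rows, so rows that repeat a pose let the fingers close, or fill a call up. It gives the time, the measured TCP pose, the force, the opening and the grip force at its end, in the units of the state.
- bot.get_obs(): the state, without advancing time (a new reading comes with each control period).
- bot.camera(name): name is "scene" or "side" or "wrist"; returns a dict with "img" (480x640x3 uint8, red, green, blue), "fovy" (degrees; the focal length in pixels is half the picture's height over the tangent of half this angle, whatever the lens; pixels are square), "cx", "cy" (the principal point, pixels), "R" (3x3) and "t" (3): a world point X has camera coordinates R X + t; the wrist camera has in their place "mount" (4x4, takes a point from camera to tool coordinates, whose origin is the TCP and whose axes are the flange's). Camera axes: x right, y down, z forward; pixel columns grow to the right and rows downward; lengths in m; the calibration is good to about 2 mm. A picture is of the moment at which its call begins: read the wrist's pose just before it. There is no depth.
- bot.job_done(): hands the job in; it is judged then, once.
Trained networks look in a picture, given as the dict that the camera call returned (one of the last four; its "shot" number tells which), for a name from the list of things; names that differ only in an ending like _2 or _b are one class to them, and where a whole thing is asked for, a point or a joint stands for the part that bears it (a point fixed in the world has none). Each returns a list of dicts, best first, with "score" (0 to 1); they miss things now and then, are a little off and sometimes report something else, mostly with a low value. They report only what shows in the picture. A call takes as long as a camera call. They do not tell look-alikes from the thing itself.
- bot.find_in(thing, picture): "point" ([column, row] in pixels, amid what is visible of it).
- bot.landmark_of(thing, picture): "point" ([column, row] in pixels: a listed point, or the origin of a listed thing).
The state is a dict: "time": time; "q": joint angles; "qd": joint speeds; "joint_efforts": joint torques, N m; "ee_pos": TCP position; "tcp_rot": TCP orientation; "wrist_force": force on the tool from outside, world axes, zero at the start; "torque": the same for the moment, N m; "opening": finger opening in m; "grasp_force": force on a finger pad.
Only numpy, scipy, OpenCV 4.12 (cv2) and the standard library are available. Lean on these libraries where they do the work, as an engineer would, in place of code of your own. Each camera call takes 0.05 s, during which the arm holds its last target. There are 200 camera calls.

TASK

Put the small box grater lying on the counter back into the tilt-out bin of the pine cabinet: pull the bin front ajar by its wooden pull until the hidden child-safety catch holds it, reach over the front through the gap and press the catch plate down while pulling the front on towards you, and tip the bin out all the way. Drop the grater into it from low over its mouth, leave the bin fully tipped out, and do not push or knock over the tin, the bowl or the carton.

Things in the scene. Friction and masses are not known exactly. Their poses are not given: they have to be found in the camera images.
- cabinet: Fixed pine cabinet, 332 mm wide, 260 high, 200 deep. Origin on the counter under the middle of its front; x into the cabinet (away from the robot), y left seen from the robot, z up. Its front is the tilt-out bin. Top board: front edge at x 8 mm, z 245 to 260. Behind that edge a steel strike bar hangs across the width: x 14 to 27, lower edge z 221.
- shelf_edge (a point): Middle of the lower front edge of a fixed pine shelf over the cabinet: cabinet x -40, y 0, z 370 mm; 360 mm wide, 18 thick, tins on it. Cabinet axes. It leaves no room for an upright tool over the gap or over the tipped-out bin: lean the tool about 30 to 40 degrees, its fingers pointing down and into the cabinet.
- hopper (a joint): Tilt-out bin, hinged along its lower front edge. Value in rad: 0 closed, grows as the top of the front tips out towards the robot; 0.90 fully tipped out (stop). Starts at 0 to 0.1. The safety catch holds it at about 0.25 until the catch is pressed. Friction keeps it where it is left (2 to 4 N at the top edge move it).
- hopper_hinge (a point): Mid-point of the bin's hinge line, at cabinet x 0, y 0, z 30 mm. Axes turn with the bin: x into the bin (normal to the front), y left along the hinge, z up the front panel. In these axes the plywood front panel spans x -6 to 6, y -150 to 150, z 0 to 190 mm; the other parts of the bin are given in the same axes.
- bin_mid (a point): Middle of the bin's inside behind the front panel: hinge axes x 60, y 0, z 60 mm. Steel floor top at z 7, back wall's inner face at x 113 and 112 high, side walls' inner faces at y -134 and 134, 122 high; open on top. Tipped out, panel and floor form a V-shaped trough; its mouth lies between the panel's top edge and the back wall. Axes as hopper_hinge.
- pull_mid (a point): Grip point of the wooden pull, a block 24 mm wide (y), 28 high (z), standing 50 out (x) from the middle of the front panel. The point is 30 mm out from the panel's face: hinge axes x -36, y 0, z 135. Axes as hopper_hinge.
- catch (a joint): Safety catch inside the front: a sprung steel plate that slides down along the panel. Value in m: 0 up, 0.024 fully pressed; 3 N starts it, 8 N presses it fully. Its hook bears on the strike bar at hopper 0.25. It passes under the bar while the plate is held 0.016 or more down (0.020 is safe) and the front is pulled on, and is clear of it beyond hopper 0.38.
- catch_pad (a point): Where to press, on top of the catch plate; moves with it. Unpressed, hinge axes x 42, y 105, z 172 mm: 18 below the front's top edge, near its left end. Plate x 9 to 83, y 80 to 130, 5 thick, an upright hook 15 high at its far end (x 75 to 83). It covers that part of the mouth; y -134 to 75 is free. At hopper 0.25 the gap from panel top to cabinet top is about 45 mm.
- grater_mid (a point): Centre of the body of a small steel box grater lying on its side on the counter: 50 mm (x) by 100 (y), 40 high (centre 20 up), with a wooden loop handle 10 thick, 36 wide, reaching 39 mm beyond its +y end. About 0.16 kg. z up. It lies to the left or right of the cabinet, nearer the robot.
- tin: Bystander: open steel loaf tin 85 x 150 x 60 mm high; origin under its centre. Leave alone.
- bowl: Bystander: pale wooden bowl, 130 mm across, 50 mm high; origin under its centre. Leave alone.
- carton: Bystander: closed white carton 90 x 90 x 110 mm high; origin under its centre. Leave alone.
Things that resemble listed ones, but are neither listed nor needed, are in the scene too. What is shaped like the part that bears grater_mid but black or blue is not meant.

How it is judged (in metres and radians):
On the way, in this order (a step that is already met when the one before it is completed fails the run):
1. the bin front is pulled ajar, up to the catch (value of joint hopper between 0.2 and 0.33 rad and value of joint catch below 0.006 m), for 0.1 s.
2. the catch is pressed down while the front is ajar (value of joint catch above 0.01 m and value of joint hopper between 0.18 and 0.4 rad), for 0.05 s.
3. the bin is tipped out all the way, the grater not yet in it (value of joint hopper above 0.82 rad and not (x of grater_mid in the frame of hopper_hinge between 0 and 0.115 m and y of grater_mid in the frame of hopper_hinge between -0.135 and 0.135 m and z of grater_mid in the frame of hopper_hinge between 0 and 0.115 m)), for 0.2 s.
At the end, for the whole second after the job is handed in: The bin stands tipped out (hopper above 0.80 rad), and the grater lies at rest inside it: its centre, in the axes of hopper_hinge, within x 0 to 115 mm, y -135 to 135 mm, z 0 to 115 mm (value of joint hopper above 0.8 rad and x of grater_mid in the frame of hopper_hinge between 0 and 0.115 m and y of grater_mid in the frame of hopper_hinge between -0.135 and 0.135 m and z of grater_mid in the frame of hopper_hinge between 0 and 0.115 m and linear speed of grater below 0.02 m/s and velocity of joint hopper below 0.05 rad/s); the robot touches nothing.
It fails at once if the tin is pushed or knocked over (distance of tin from where it was at the start of the episode above 0.03 m or angle between tin's own z axis and vertical above 0.35 rad).
It fails at once if the bowl is pushed or knocked over (distance of bowl from where it was at the start of the episode above 0.03 m or angle between bowl's own z axis and vertical above 0.35 rad).
It fails at once if the carton is pushed or knocked over (distance of carton from where it was at the start of the episode above 0.03 m or angle between carton's own z axis and vertical above 0.35 rad).
It fails at once if the grater is dropped from high: it moves faster than 1.9 m/s (linear speed of grater above 1.9 m/s).
It also fails if it takes over 67 s, if anything falls off the work surface, if the arm or the gripper's body presses on something with over 40 N, if the wrist force passes 120 N, or if a joint passes its speed limit or range.

## Working session

There is one attempt and no reset: what is moved stays moved. The work goes in short steps, Python scripts to look and compute and a shell command to move; the robot and the scene stay as the last step left them, time stands still between calls to the robot, and variables do not carry over. Pictures are saved under pics/ and viewed, at most 13 in all, crops included, and the job is handed in when it is done.

```bash
mkdir -p pics; cat > h.py <<'E'
import numpy as np, cv2
from workcell import bot
from scipy.spatial.transform import Rotation as Rn
def K(c):
    f=240/np.tan(np.radians(c["fovy"])/2); return np.array([[f,0,c["cx"]],[0,f,c["cy"]],[0,0,1.]])
def Rt(c,o=None):
    if "R" in c: return np.array(c["R"]),np.array(c["t"])
    M=np.array(c["mount"]); R=Rn.from_euler("xyz",o["tcp_rot"],degrees=True).as_matrix()
    T=np.eye(4);T[:3,:3]=R;T[:3,3]=o["ee_pos"];T=np.linalg.inv(T@M);return T[:3,:3],T[:3,3]
def proj(X,c,o=None):
    R,t=Rt(c,o);p=K(c)@(R@np.array(X)+t);return p[:2]/p[2]
def ray(p,c,o=None):
    R,t=Rt(c,o);d=R.T@np.linalg.inv(K(c))@[p[0],p[1],1];return -R.T@t,d/np.linalg.norm(d)
def onz(p,z,c,o=None):
    C,d=ray(p,c,o);return C+d*(z-C[2])/d[2]
def tri(obs):
    A=0;b=0
    for p,c,o in obs:
        C,d=ray(p,c,o);P=np.eye(3)-np.outer(d,d);A=A+P;b=b+P@C
    return np.linalg.solve(A,b)
def save(c,n): cv2.imwrite("pics/"+n,c["img"][:,:,::-1])
E
python3 - <<'E'
from h import *
np.set_printoptions(precision=3,suppress=True)
o=bot.get_obs();print(o,bot.nose_length)
cs={n:bot.camera(n) for n in("scene","side","wrist")}
for n,c in cs.items():
    save(c,n+"0.png");R,t=Rt(c,o);print(n,c["fovy"],"pos",-R.T@t,"fwd",R[2])
    if n=="wrist": print(np.array(c["mount"]))
    for th in("cabinet","shelf_edge","hopper_hinge","pull_mid","catch_pad","grater_mid","tin","bowl","carton"):
        print(n,th,[(np.round(d["point"]).tolist(),round(d["score"],2)) for d in bot.landmark_of(th,c)[:4]])
cv2.imwrite("pics/both0.png",cv2.resize(np.hstack([cs["scene"]["img"],cs["side"]["img"]])[:,:,::-1],(800,300)))
E
```

```text
{'time': 0.0, 'q': array([-72.022,   5.013,  10.035,  95.099,  -0.001,  90.   ]), 'qd': array([-0.009,  0.044,  0.016, -0.009, -0.078, -0.001]), 'joint_efforts': array([ -0.   , -52.038,  46.481,   0.016,  -0.   ,  -0.   ]), 'ee_pos': array([ 0.17 , -0.523,  0.239]), 'tcp_rot': array([-179.923,    0.001,   17.979]), 'wrist_force': array([ 0.602,  0.389, -0.267]), 'torque': array([0.008, 0.018, 0.015]), 'grasp_force': 0.0, 'opening': 0.08521353666346478} 0.008
scene 49.156105047606104 pos [ 0.858 -0.334  1.592] fwd [-0.253  0.193 -0.948]
scene cabinet []
scene shelf_edge [([358.0, 245.0], 0.96)]
scene hopper_hinge []
scene pull_mid []
scene catch_pad []
scene grater_mid [([240.0, 306.0], 0.69), ([175.0, 284.0], 0.63), ([195.0, 370.0], 0.62), ([396.0, 188.0], 0.48)]
scene tin [([399.0, 188.0], 0.94)]
scene bowl []
scene carton [([460.0, 235.0], 0.96)]
side 51.014182587695984 pos [0.651 0.292 1.345] fwd [-0.133 -0.308 -0.942]
side cabinet []
side shelf_edge [([294.0, 273.0], 0.87)]
side hopper_hinge []
side pull_mid [([300.0, 295.0], 0.42)]
side catch_pad []
side grater_mid [([339.0, 142.0], 0.89), ([254.0, 143.0], 0.88), ([405.0, 406.0], 0.61), ([305.0, 193.0], 0.57)]
side tin [([404.0, 407.0], 0.86)]
side bowl [([226.0, 204.0], 0.84)]
side carton [([322.0, 464.0], 0.95), ([224.0, 203.0], 0.18)]
wrist 58.80859326096337 pos [ 0.231 -0.502  0.374] fwd [-0.245 -0.079 -0.966]
[[ 0.001 -0.966 -0.257  0.064]
 [ 1.     0.     0.001 -0.001]
 [-0.001 -0.257  0.966 -0.135]
 [ 0.     0.     0.     1.   ]]
wrist cabinet []
wrist shelf_edge []
wrist hopper_hinge []
wrist pull_mid []
wrist catch_pad []
wrist grater_mid [([218.0, 35.0], 0.91)]
wrist tin []
wrist bowl []
wrist carton []
```

View pics/scene0.png

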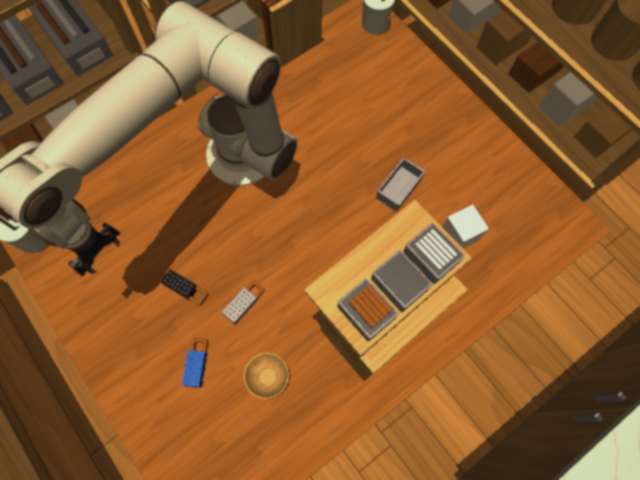

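View pics/side0.png

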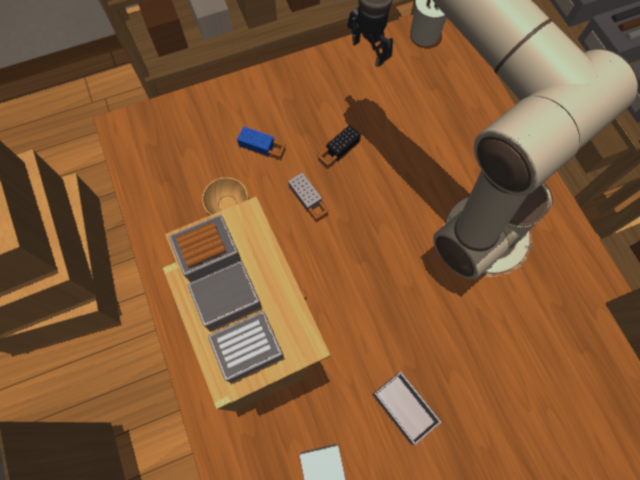

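```bash
python3 - <<'E'
from h import *
np.set_printoptions(precision=4,suppress=True)
o=bot.get_obs();s=bot.camera("scene");d=bot.camera("side")
T=lambda a,b:tri([(a,s,o),(b,d,o)])
g=T((240,306),(305,193))
print("shelf_mid",T((358,245),(294,273)))
a=T((306,291),(258,198));b=T((414,201),(328,355));print("shelf corners",a,b,b-a,np.linalg.norm(b-a))
v=b-a;yaw=np.degrees(np.arctan2(v[1],v[0]))-90;print("cab yaw",yaw)
print("tin",T((399,188),(404,407)),"carton",T((460,235),(322,464)))
print("bowl",onz((226,204),0,d),"grater",onz((240,306),.02,s),onz((305,193),.02,d),g)
# grater axes by pixels: far body end -> handle end
print("handle end",onz((258,288),.02,s),onz((321,214),.02,d))
cv2.imwrite("pics/crop1.png",np.hstack([cv2.resize(s["img"][230:370,150:330],(390,303)),cv2.resize(d["img"][120:240,230:390],(404,303))])[:,:,::-1])
E
```

```text
shelf_mid [0.5814 0.0107 0.3599]
shelf corners [ 0.5974 -0.1658  0.3755] [0.5804 0.1904 0.3809] [-0.0169  0.3562  0.0053] 0.3566864078384376
cab yaw 2.7240464604188475
tin [0.4259 0.3433 0.0061] carton [0.6707 0.3892 0.0109]
bowl [ 0.6623 -0.362   0.    ] grater [ 0.4443 -0.3039  0.02  ] [ 0.4386 -0.3009  0.02  ] [ 0.4395 -0.3042  0.0109]
handle end [ 0.4312 -0.2275  0.02  ] [ 0.4203 -0.2225  0.02  ]
```

View pics/crop1.png

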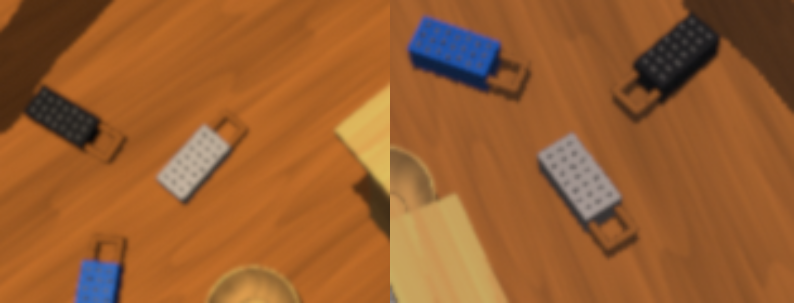

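Look-alikes: grey steel grater, scene (240,306); black, (184,286); blue, (195,365). The crop confirms that the grey one is the target. Next I'll test how the arm behaves at the edge of its reach, in the free space above, because rows can't lean the tool directly.

```bash
python3 -m inch '[[4,0,6,0],[8,0,12,0],[12,0,18,0],[16,0,24,0],[20,0,30,0],[25,0,35,0],[30,0,37,0],[35,0,39,0]]' 8.5; python3 - <<'E'
from h import *
np.set_printoptions(precision=4,suppress=True)
o=bot.get_obs();print(o["q"],o["tcp_rot"]);s=bot.camera("scene");d=bot.camera("side")
for p,q,z in (((306,291),(258,198),.388),((414,201),(328,355),.388),((358,245),(294,273),.37)): print(onz(p,z,s),onz(q,z,d))
E
```

```text
time: 2.6
ee_pos: [0.3663, -0.4436, 0.48]
tcp_rot: [178.7, -0.5, 18.0]
wrist_force: [0.1, -0.3, -0.1]
opening: 0.0853
grasp_force: 0.0
[-50.4538  28.8618  70.7447 130.4698   0.0015 111.5534] [178.6862  -0.5205  17.9988]
[ 0.6054 -0.1664  0.388 ] [ 0.5928 -0.1616  0.388 ]
[0.5833 0.1876 0.388 ] [0.5797 0.1908 0.388 ]
[0.5857 0.0083 0.37  ] [0.5802 0.0129 0.37  ]
```

```bash
python3 -m inch '[[4,0,-2,0],[8,0,-4,0],[12,0,-6,0],[17,0,-8,0],[22,0,-8,0],[27,0,-8,0],[33,0,-8,0],[40,0,-8,0]]'; python3 - <<'E'
from h import *
np.set_printoptions(precision=4,suppress=True)
o=bot.get_obs();print(o["q"],o["tcp_rot"],Rn.from_euler("xyz",o["tcp_rot"],degrees=True).as_matrix()[:,2])
E
```

```text
time: 3.7
ee_pos: [0.6362, -0.4008, 0.3311]
tcp_rot: [176.4, -2.4, 18.0]
wrist_force: [0.1, -0.7, -0.1]
opening: 0.0852
grasp_force: 0.0
[-32.0444  42.1592  70.7268 114.2763  -0.4499 129.9753] [176.4209  -2.4113  18.0388] [ 0.0593 -0.0464 -0.9972]
```

```bash
python3 -m inch '[[4,-3,0,0],[8,-5,0,0],[12,-8,0,0],[16,-10,0,0],[20,-13,0,0],[24,-15,0,0],[28,-18,0,0],[32,-20,0,0]]'; python3 -m inch '[[-4,2,-1,0],[-8,4,-2,0],[-12,6,-3,0],[-12,6,-3,0],[-12,6,-3,0],[-12,6,-3,0],[-12,6,-3,0],[-12,6,-3,0]]';python3 - <<'E'
from h import *
np.set_printoptions(precision=4,suppress=True)
o=bot.get_obs();print(o["q"],o["tcp_rot"],Rn.from_euler("xyz",o["tcp_rot"],degrees=True).as_matrix()[:,2])
E
```

```text
time: 4.7
ee_pos: [0.7236, -0.458, 0.2237]
tcp_rot: [173.6, -4.7, 18.3]
wrist_force: [-0.2, 0.9, 0.2]
opening: 0.085
grasp_force: 0.0
time: 5.7
ee_pos: [0.6041, -0.3981, 0.1945]
tcp_rot: [173.6, -4.8, 18.3]
wrist_force: [-0.3, 0.7, -0.7]
opening: 0.0854
grasp_force: 0.0
[-33.2767  20.6779  23.1722  84.5224  -0.2869 128.6914] [173.5847  -4.7511  18.2784] [ 0.1132 -0.0803 -0.9903]
```

The lean builds up while pushing at the reach limit, and it stays afterwards (8° now). So I can build up the lean I need. First I'll turn the tool so the lean ends up along the camera side.

```bash
cat > s.py <<'E'
from h import *
np.set_printoptions(precision=4,suppress=True)
o=bot.get_obs();R=Rn.from_euler("xyz",o["tcp_rot"],degrees=True).as_matrix();z=R[:,2]
print(o["q"],"lean",np.degrees(np.arccos(-z[2])),"az",np.degrees(np.arctan2(z[1],z[0])),"tooly",R[:,1])
E
python3 -m inch '[[0,0,3,10.5],[0,0,5,21],[0,0,8,31.5],[0,0,10,42],[0,0,10,52.5],[0,0,10,63],[0,0,10,73.5],[0,0,10,84]]'; python3 -m inch '[[0,0,0,10.5],[0,0,0,21],[0,0,0,31.5],[0,0,0,42],[0,0,0,54],[5,-3,0,54],[10,-6,0,54],[15,-9,0,54]]'; python3 s.py; python3 -m inch '[[5,-3,2,0],[10,-6,4,0],[15,-9,6,0],[20,-12,8,0],[25,-15,10,0],[30,-18,12,0],[35,-21,14,0],[40,-24,16,0]]'; python3 s.py
```

```text
time: 6.7
ee_pos: [0.6036, -0.398, 0.2942]
tcp_rot: [173.6, -4.7, 102.6]
wrist_force: [-0.0, 0.1, 0.4]
opening: 0.0854
grasp_force: 0.0
time: 7.7
ee_pos: [0.6463, -0.4152, 0.2387]
tcp_rot: [174.1, -1.6, 155.9]
wrist_force: [-0.2, 0.0, 0.7]
opening: 0.0855
grasp_force: 0.0
[-34.691   49.2354  70.7668 114.236    5.4878 -10.6323] lean 6.116217363126128 az 81.46720436685962 tooly [0.4089 0.9068 0.1026]
time: 8.7
ee_pos: [0.6973, -0.4283, 0.2003]
tcp_rot: [174.6, 1.9, 155.6]
wrist_force: [-0.2, 0.7, 0.4]
opening: 0.0849
grasp_force: 0.0
[-33.4638  51.9306  70.7084 107.7359   5.6359  -9.0847] lean 5.731117819550539 az 46.0957168959036 tooly [0.4087 0.9078 0.0941]
```

```bash
python3 -m inch '[[3,-2,5,0],[6,-4,10,0],[9,-6,15,0],[12,-8,20,0],[15,-10,25,0],[18,-12,30,0],[21,-14,35,0],[24,-16,40,0]]'; python3 s.py; python3 -m inch '[[4,-3,3,0],[8,-5,6,0],[12,-8,9,0],[16,-11,12,0],[20,-13,15,0],[24,-16,18,0],[28,-19,21,0],[32,-21,24,0]]'; python3 s.py
```

```text
time: 9.7
ee_pos: [0.6703, -0.4068, 0.2939]
tcp_rot: [175.0, 5.3, 155.3]
wrist_force: [-0.7, -0.1, -0.5]
opening: 0.0848
grasp_force: 0.0
[-33.2804  45.1621  70.7079 111.011    5.7393  -8.5572] lean 7.309968336296424 az 18.528830553978338 tooly [0.4094 0.9082 0.0868]
time: 10.7
ee_pos: [0.6983, -0.4223, 0.29]
tcp_rot: [175.4, 9.0, 155.0]
wrist_force: [0.1, 0.9, 1.1]
opening: 0.0847
grasp_force: 0.0
[-33.1405  45.6887  70.7038 106.7838   5.8225  -8.0404] lean 10.070909078077541 az 2.319837091826726 tooly [0.4106 0.9084 0.0794]
```

```bash
python3 -m inch '[[4,-3,3,0],[8,-5,6,0],[12,-8,9,0],[16,-11,12,0],[20,-13,15,0],[24,-16,18,0],[28,-19,21,0],[32,-21,24,0]]';  python3 -m inch '[[4,-3,3,0],[8,-5,6,0],[12,-8,9,0],[16,-11,12,0],[20,-13,15,0],[24,-16,18,0],[28,-19,21,0],[32,-21,24,0]]';python3 -m inch '[[4,-3,3,0],[8,-5,6,0],[12,-8,9,0],[16,-11,12,0],[20,-13,15,0],[24,-16,18,0],[28,-19,21,0],[32,-21,24,0]]';python3 -m inch '[[4,-3,3,0],[8,-5,6,0],[12,-8,9,0],[16,-11,12,0],[20,-13,15,0],[24,-16,18,0],[28,-19,21,0],[32,-21,24,0]]';python3 -m inch '[[4,-3,3,0],[8,-5,6,0],[12,-8,9,0],[16,-11,12,0],[20,-13,15,0],[24,-16,18,0],[28,-19,21,0],[32,-21,24,0]]'; python3 s.py
```

```text
time: 11.7
ee_pos: [0.7258, -0.438, 0.2893]
tcp_rot: [175.8, 12.7, 154.7]
wrist_force: [0.1, -0.5, -0.5]
opening: 0.0849
grasp_force: 0.0
time: 12.7
ee_pos: [0.7532, -0.4539, 0.2911]
tcp_rot: [176.1, 16.6, 154.4]
wrist_force: [0.3, 0.2, -0.3]
opening: 0.0846
grasp_force: 0.0
time: 13.7
ee_pos: [0.7803, -0.4701, 0.2952]
tcp_rot: [176.5, 20.6, 154.1]
wrist_force: [-0.3, -0.9, -0.6]
opening: 0.0849
grasp_force: 0.0
time: 14.7
ee_pos: [0.807, -0.4863, 0.3014]
tcp_rot: [176.8, 24.6, 153.9]
wrist_force: [-0.2, 0.9, -0.2]
opening: 0.0849
grasp_force: 0.0
time: 15.7
ee_pos: [0.8331, -0.5026, 0.3097]
tcp_rot: [177.1, 28.7, 153.6]
wrist_force: [0.4, -0.4, -0.5]
opening: 0.0849
grasp_force: 0.0
[-32.7886  47.6485  70.7074  84.7866   5.9346  -5.6377] lean 28.8380432458847 az -20.410696767390426 tooly [0.4223 0.9054 0.0441]
```

```bash
python3 -m inch '[[4,-3,3,0],[8,-5,6,0],[12,-8,9,0],[16,-11,12,0],[20,-13,15,0],[24,-16,18,0],[28,-19,21,0],[32,-21,24,0]]';  python3 -m inch '[[-6,1,0,0],[-12,2,0,0],[-18,3,0,0],[-24,4,0,0],[-30,6,0,0],[-36,8,0,9],[-41,10,0,18],[-46,12,0,27.5]]'; python3 -m inch '[[0,6,0,0],[0,12,0,0],[0,18,0,0],[0,24,0,0],[0,30,0,0],[0,36,0,0],[0,40,0,0],[0,40,0,0]]'; python3 s.py; python3 - <<'E'
from h import *
np.set_printoptions(precision=4,suppress=True)
o=bot.get_obs();print(o["ee_pos"],o["tcp_rot"]);c=bot.camera("wrist");save(c,"w1.png")
for th in("cabinet","shelf_edge","hopper_hinge","pull_mid","bin_mid","catch_pad"):
    print(th,[(np.round(d["point"]).tolist(),round(d["score"],2)) for d in bot.landmark_of(th,c)[:3]])
R,t=Rt(c,o);print(-R.T@t)
C=np.array([.626,.013,0]);a=np.radians(2.8);A=np.array([[np.cos(a),-np.sin(a),0],[np.sin(a),np.cos(a),0],[0,0,1]])
for n,p in dict(origin=(0,0,0),hinge=(0,0,.03),pull=(-.036,0,.165),toppanelL=(-.006,.15,.22),toppanelR=(-.006,-.15,.22),botL=(0,.166,0),botR=(0,-.166,0)).items(): print(n,proj(C+A@np.array(p),c,o))
E
```

```text
time: 16.7
ee_pos: [0.8582, -0.5186, 0.3198]
tcp_rot: [177.4, 32.8, 153.4]
wrist_force: [1.2, -0.3, 0.4]
opening: 0.0853
grasp_force: 0.0
time: 17.7
ee_pos: [0.4285, -0.4094, 0.3209]
tcp_rot: [177.5, 32.9, -178.8]
wrist_force: [-0.4, -1.0, -0.9]
opening: 0.0848
grasp_force: 0.0
time: 18.7
ee_pos: [0.43, -0.0076, 0.3209]
tcp_rot: [177.4, 33.0, -178.8]
wrist_force: [0.2, -0.6, 0.1]
opening: 0.085
grasp_force: 0.0
[ -4.7764 -41.3131 -22.7812  75.9495   5.8449  -5.0732] lean 33.04553169853609 az 5.986806480943819 tooly [-0.0462  0.9982  0.0379]
[ 0.43   -0.0076  0.3209] [ 177.4144   32.9557 -178.7586]
cabinet [([313.0, 172.0], 0.84)]
shelf_edge []
hopper_hinge [([314.0, 191.0], 0.74)]
pull_mid [([320.0, 252.0], 0.72)]
bin_mid []
catch_pad [([433.0, 336.0], 0.93)]
[ 0.3011 -0.0153  0.3987]
origin [311.4574 173.4054]
hinge [312.3665 190.1191]
pull [317.8437 261.947 ]
toppanelL [497.2685 329.3867]
toppanelR [140.3215 341.5909]
botL [449.1979 169.9218]
botR [171.6048 176.9425]
```

View pics/w1.png

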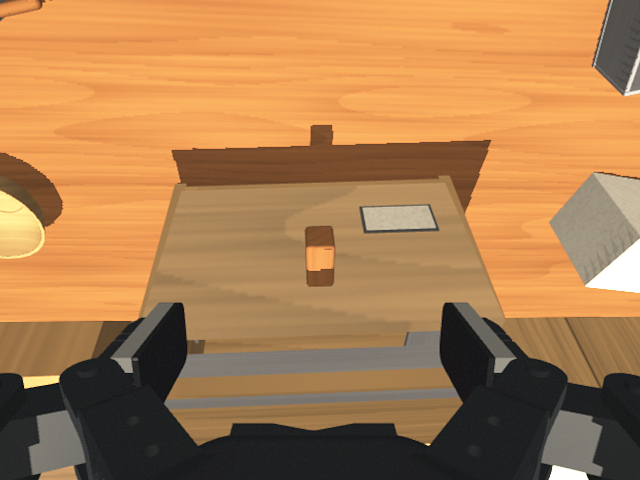

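```bash
cat > cab.py <<'E'
from h import *
from scipy.optimize import least_squares
np.set_printoptions(precision=4,suppress=True)
C=np.array([.626,.013,0]);YAW=2.8
def A(y=None):return Rn.from_euler("z",YAW if y is None else y,degrees=True).as_matrix()
def hin(p,th,c=C):  # hinge axes -> world
    x,y,z=p;s,k=np.sin(th),np.cos(th);return c+A()@np.array([x*k-z*s,y,.03+x*s+z*k])
PT=dict(hopper_hinge=(0,0,0),pull_mid=(-.036,0,.135),catch_pad=(.042,.105,.172))
def tooldir():
    o=bot.get_obs();return o,Rn.from_euler("xyz",o["tcp_rot"],degrees=True).as_matrix()
E
python3 - <<'E'
from cab import *
o,R=tooldir();c=bot.camera("wrist")
ob={}
for th in("cabinet","hopper_hinge","pull_mid","catch_pad"):
    l=bot.landmark_of(th,c)
    if l: ob[th]=np.array(l[0]["point"])
print(ob)
def f(v):
    cc=np.array([v[0],v[1],0]);r=[]
    for k,p in ob.items(): r+=list(proj(cc if k=="cabinet" else hin(PT[k],v[2],cc),c,o)-p)
    return r+[(v[0]-.626)*500,(v[1]-.013)*500]
s=least_squares(f,[.626,.013,.05],loss="soft_l1");print(s.x,np.array(s.fun))
cc=np.array([s.x[0],s.x[1],0]);th=s.x[2]
P=hin(PT["pull_mid"],th,cc);T=P+.011*R[:,2];print("pull",P,"tcp tgt",T,"shift cm",(T-o["ee_pos"])*100)
for t in(.1,.2,.25,.27):print(t,(hin(PT["pull_mid"],t,cc)-P)*100)
E
```

```text
{'cabinet': array([317.6, 172.3]), 'hopper_hinge': array([319.4, 191.2]), 'pull_mid': array([326.9, 253.5]), 'catch_pad': array([439.5, 337.6])}
[0.6253 0.0144 0.0624] [ 0.1333  1.6166 -0.4946 -0.566  -0.8334  0.6145  0.9466 -0.7796 -0.3443
  0.6817]
pull [0.581  0.0122 0.1625] tcp tgt [0.587  0.0128 0.1533] shift cm [ 15.6421   2.4731 -16.6627]
0.1 [-0.4937 -0.0241 -0.1759]
0.2 [-1.7727 -0.0867 -0.7333]
0.25 [-2.3897 -0.1169 -1.0594]
0.27 [-2.6319 -0.1287 -1.1984]
```

```bash
sed -i 's/C=np.array(\[.626,.013,0\])/C=np.array([.6253,.0144,0])/' cab.py; python3 -m inch '[[1,1,-6,0],[2,2,-11,0],[4,2.4,-15,0],[8,2.5,-16.5,0],[12,2.5,-16.7,0],[15.5,2.5,-16.7,0],[15.5,2.5,-16.7,0],[15.5,2.5,-16.7,0]]' 8.5; python3 -m inch '[[0,0,0,0],[0,0,0,0],[0,0,0,0],[0,0,0,0],[0,0,0,0],[0,0,0,0],[0,0,0,0],[0,0,0,0]]' 1.5 40
```

```text
time: 20.3
ee_pos: [0.5849, 0.0142, 0.1524]
tcp_rot: [177.4, 32.8, -179.1]
wrist_force: [0.5, -0.5, 0.5]
opening: 0.0851
grasp_force: 0.0
time: 21.3
ee_pos: [0.5858, 0.0115, 0.1541]
tcp_rot: [177.8, 32.9, -179.2]
wrist_force: [-2.0, -14.5, 4.4]
opening: 0.0236
grasp_force: 40.7
```

```bash
python3 -m inch '[[-0.5,0,-0.2,0],[-1,0,-0.4,0],[-1.5,-0.1,-0.6,0],[-2,-0.1,-0.9,0],[-2.4,-0.1,-1.1,0],[-2.6,-0.1,-1.2,0],[-2.6,-0.1,-1.2,0],[-2.6,-0.1,-1.2,0]]'
```

```text
time: 22.3
ee_pos: [0.5613, 0.0102, 0.143]
tcp_rot: [177.8, 33.1, -179.2]
wrist_force: [13.6, -16.1, -1.9]
opening: 0.0235
grasp_force: 41.1
```

```bash
python3 -m inch '[[0.1,0,0,0],[0.1,0,0,0],[0,0,0,0],[-1,0,1.5,0],[-3,0,5,0],[-6,1,8,0],[-9,3,10,0],[-10,5,11,0]]' 6; python3 - <<'E'
from cab import *
o,R=tooldir();c=bot.camera("wrist");save(c,"w2.png");print(o["ee_pos"])
ob={}
for th in("cabinet","hopper_hinge","pull_mid","catch_pad"):
    l=bot.landmark_of(th,c)
    if l: ob[th]=np.array(l[0]["point"]);print(th,ob[th],l[0]["score"])
def f(v):
    cc=np.array([v[0],v[1],0]);r=[]
    for k,p in ob.items(): r+=list(proj(cc if k=="cabinet" else hin(PT[k],v[2],cc),c,o)-p)
    return r+[(v[0]-C[0])*1000,(v[1]-C[1])*1000]
s=least_squares(f,[*C[:2],.25],loss="soft_l1");print(s.x,np.array(s.fun))
for p in((.006,.15,.19),(.006,-.15,.19),(-.036,0,.135),(.042,.105,.172),(.009,.08,.172),(.009,.13,.172)):print(p,proj(hin(p,.25),c,o))
th=.25
for n,z,x in(("above",.215,.027),("touch",.172,.042),("press",.151,.042)):
    T=hin((x,.105,z),th)-bot.nose_length*R[:,2];print(n,T,(T-o["ee_pos"])*100)
E
```

```text
time: 23.3
ee_pos: [0.4585, 0.0638, 0.253]
tcp_rot: [177.4, 33.0, -179.2]
wrist_force: [0.1, 0.1, 0.0]
opening: 0.06
grasp_force: 0.0
[0.4585 0.0638 0.253 ]
cabinet [249.3 195.6] 0.97
hopper_hinge [246.7 215.9] 0.78
pull_mid [219.2 270.9] 0.6
catch_pad [376.2 384. ] 0.89
[0.6282 0.014  0.2501] [-1.5599 -0.8772 -0.9197 -0.7004  1.7251 -0.208   0.5091  0.3307  2.9131
 -0.4394]
(0.006, 0.15, 0.19) [458.1516 366.6856]
(0.006, -0.15, 0.19) [-28.3789 385.9657]
(-0.036, 0, 0.135) [221.0679 268.0393]
(0.042, 0.105, 0.172) [377.9499 382.6094]
(0.009, 0.08, 0.172) [343.658  351.9915]
(0.009, 0.13, 0.172) [418.8338 349.0771]
above [0.5888 0.1175 0.2517] [13.0355  5.3768 -0.1348]
touch [0.614  0.1188 0.2137] [15.5497  5.4998 -3.9301]
press [0.6192 0.119  0.1934] [16.0686  5.5251 -5.9648]
```

View pics/w2.png

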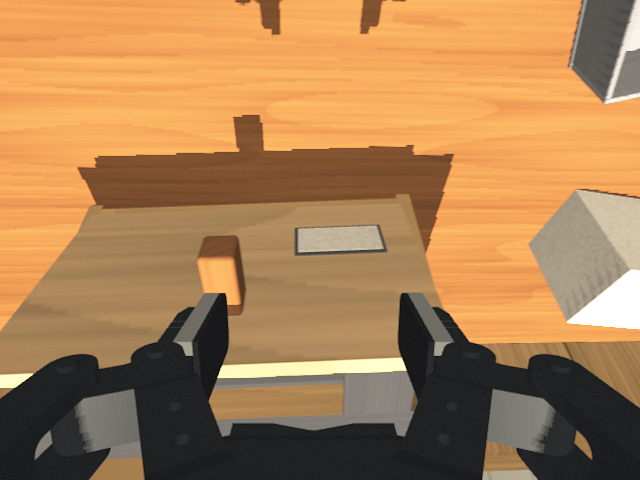

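```bash
python3 -m inch '[[3,2,2,0],[8,4,2.5,0],[12,5.4,1.5,0],[13,5.4,0.2,0],[14,5.4,-1.5,0],[15,5.5,-3,0],[15.5,5.5,-3.7,0],[15.5,5.5,-3.7,0]]' 0 40; python3 -m inch '[[0.1,0,-0.4,0],[0.2,0,-0.9,0],[0.3,0,-1.4,0],[0.4,0,-1.9,0],[0.5,0,-2.2,0],[0.5,0,-2.2,0],[0.5,0,-2.2,0],[0.5,0,-2.2,0]]'; python3 s.py
```

```text
time: 24.55
ee_pos: [0.6145, 0.1179, 0.214]
tcp_rot: [177.4, 32.8, -179.1]
wrist_force: [-1.4, -2.5, 3.1]
opening: -0.0001
grasp_force: 1.3
time: 25.55
ee_pos: [0.62, 0.1183, 0.1932]
tcp_rot: [177.4, 33.0, -179.1]
wrist_force: [-2.0, -3.1, 6.4]
opening: -0.0
grasp_force: 3.5
[ 12.4244 -16.1996 -22.0368  51.2971  -3.6949   9.6985] lean 33.04957741382087 az 5.638223048251049 tooly [-0.0398  0.9985  0.0381]
```

```bash
python3 -m inch '[[0,0,-0.3,0],[-1,0,-0.55,0],[-2,-0.1,-0.8,0],[-3,-0.15,-1,0],[-4,-0.2,-1.15,0],[-5.4,-0.25,-1.3,0],[-6.9,-0.35,-1.6,0],[-6.9,-0.35,-1.6,0]]'; python3 - <<'E'
from cab import *
o,R=tooldir();c=bot.camera("wrist");save(c,"w3.png");print(o["ee_pos"])
for t in(.25,.4,.55,.6):print(t,proj(hin(PT["pull_mid"],t),c,o))
print(bot.landmark_of("pull_mid",c)[:2])
E
```

```text
time: 26.55
ee_pos: [0.5497, 0.1148, 0.1763]
tcp_rot: [177.4, 32.9, -179.1]
wrist_force: [-6.0, -3.1, 3.9]
opening: 0.0003
grasp_force: 3.6
[0.5497 0.1148 0.1763]
0.25 [ 37.8632 279.173 ]
0.4 [ 27.3262 226.1871]
0.55 [ 21.71   169.4933]
0.6 [ 21.0658 150.5363]
[{'point': [20.9, 113.3], 'score': 0.66}]
```

View pics/w3.png

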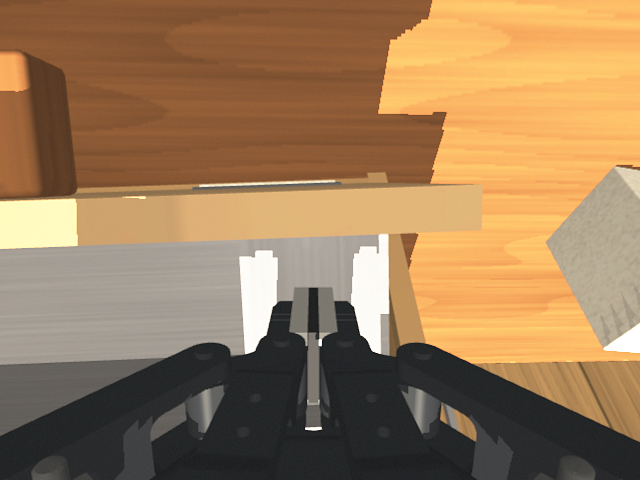

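```bash
python3 -m inch '[[-1,0,0,0],[-2,-0.1,-0.4,0],[-3,-0.15,-0.8,0],[-4,-0.2,-1.2,0],[-5,-0.25,-1.7,0],[-6,-0.3,-2.2,0],[-6.6,-0.3,-2.5,0],[-6.6,-0.3,-2.5,0]]'; python3 - <<'E'
from cab import *
o,R=tooldir();c=bot.camera("wrist");save(c,"w4.png");print(o["ee_pos"])
for t in(.7,.8,.9):print(t,proj(hin(PT["pull_mid"],t),c,o),proj(hin((.006,.15,.19),t),c,o),proj(hin((.006,.0,.19),t),c,o))
print(bot.landmark_of("pull_mid",c)[:2])
E
```

```text
time: 27.65
ee_pos: [0.4886, 0.1125, 0.1571]
tcp_rot: [177.2, 33.7, -179.3]
wrist_force: [22.5, 1.0, 10.7]
opening: 0.0002
grasp_force: 11.0
[0.4886 0.1125 0.1571]
0.7 [ 71.7528 257.7054] [445.2574 394.1535] [ -1.822 413.228]
0.8 [ 73.3624 226.9573] [445.7494 340.5541] [ -9.377  358.8518]
0.9 [ 76.5597 197.8393] [444.3508 283.9491] [-12.8369 301.1399]
[{'point': [77.6, 197.8], 'score': 0.61}]
```

View pics/w4.png

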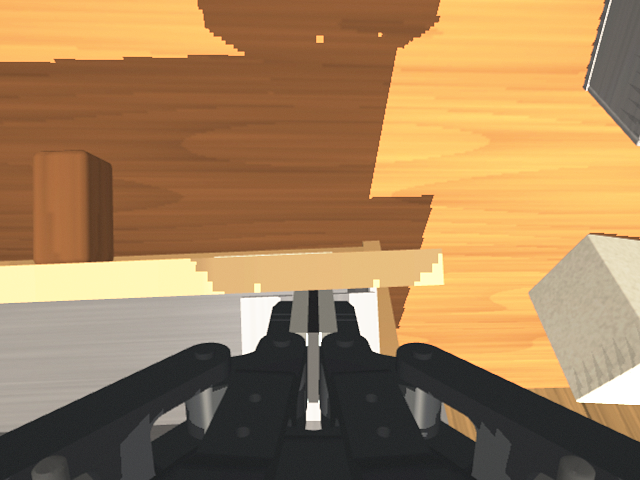

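Bin is fully tipped: the pull is at (77,198), which matches 0.90. Next I'll withdraw and go to the grater, turning the tool on the way.

```bash
python3 -m inch '[[0.5,0,0.5,0],[-1,0,3,0],[-3.5,0,8,0],[-4.5,-5,11,5],[-5,-11,12,15],[-5,-17,12,25.5],[-5,-23,12,36],[-5,-29,12,46.5]]' 8.5; python3 -m inch '[[0,-5,-1,10.5],[0,-10,-3,21],[0,-15,-5,31.5],[0,-19,-6,42],[0,-20,-6,52.5],[0,-20,-6,52.5],[0,-20,-6,52.5],[0,-20,-6,52.5]]'; python3 s.py; python3 - <<'E'
from h import *
np.set_printoptions(precision=4,suppress=True)
o=bot.get_obs();print(o["ee_pos"],o["tcp_rot"]);c=bot.camera("wrist");save(c,"w5.png")
for d in bot.landmark_of("grater_mid",c)[:3]:print(d,onz(d["point"],.02,c,o))
s=bot.camera("scene");print("black",onz((184,286),.02,s),"nets",proj((.441,-.303,.02),c,o),c["mount"][0])
E
```

```text
time: 28.75
ee_pos: [0.4349, -0.099, 0.268]
tcp_rot: [177.3, 31.5, -145.8]
wrist_force: [0.8, 0.7, 0.2]
opening: 0.0847
grasp_force: 0.0
time: 29.75
ee_pos: [0.4355, -0.2974, 0.2082]
tcp_rot: [177.3, 31.4, -93.6]
wrist_force: [-0.0, -0.1, -0.1]
opening: 0.0851
grasp_force: 0.0
[ -45.1901   22.8232   22.0178  113.2601   21.0184 -136.8663] lean 31.534187223407887 az 91.5129572693756 tooly [-0.9985  0.0385  0.0398]
[ 0.4355 -0.2974  0.2082] [177.3258  31.4322 -93.6052]
{'point': [298.6, 57.7], 'score': 0.89} [ 0.4357 -0.3062  0.02  ]
black [ 0.288  -0.4061  0.02  ] nets [290.6854  63.2002] [ 0.0012 -0.9662 -0.2577  0.0641]
```

View pics/w5.png

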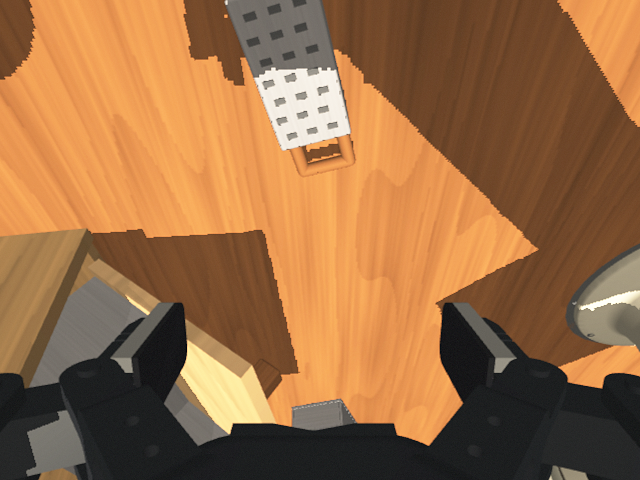

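```bash
python3 - <<'E'
from cab import *
o,R=tooldir();c=bot.camera("wrist")
P=lambda p:onz(p,.04,c,o)
l0,l1,r0,r1=P((228,5)),P((285,150)),P((318,0)),P((350,133))
az=lambda v:np.degrees(np.arctan2(v[1],v[0]))
print("edges",az(l1-l0),az(r1-r0),"end",az(r1-l1),np.linalg.norm(r1-l1))
a=np.radians((az(l1-l0)+az(r1-r0))/2);m=(l1+r1)/2;ce=m-.05*np.array([np.cos(a),np.sin(a),0]);print("centre",ce,np.degrees(a))
print("tooly az",az(R[:,1]),"toolz",R[:,2])
E
```

```text
edges 103.543001349154 103.06863346110256 end -166.4458409627246 0.04631554060752854
centre [ 0.438  -0.3052  0.04  ] 103.30581740512828
tooly az 177.81919786473537 toolz [-0.0132  0.5219 -0.8529]
```

```bash
python3 -m inch '[[0,0,-2,10],[0,-0.3,-5,15.5],[0,-0.3,-10,15.5],[0,-0.3,-15,15.5],[0,-0.3,-18,15.5],[0,-0.3,-18.8,15.5],[0,-0.3,-18.8,15.5],[0,-0.3,-18.8,15.5]]' 8.5; python3 -m inch '[[0,0,0,0],[0,0,0,0],[0,0,0,0],[0,0,0,0],[0,0,0,0],[0,0,0,0],[0,0,0,0],[0,0,0,0]]' 3 60; python3 s.py
```

```text
time: 30.95
ee_pos: [0.4362, -0.3014, 0.0219]
tcp_rot: [177.5, 31.3, -78.0]
wrist_force: [-0.4, 0.0, 1.2]
opening: 0.085
grasp_force: 0.0
time: 31.95
ee_pos: [0.436, -0.3013, 0.0214]
tcp_rot: [177.4, 31.3, -78.0]
wrist_force: [-0.4, -2.6, 6.7]
opening: 0.0493
grasp_force: 63.1
[ -42.5896   30.7133   11.6055   98.6566   15.3241 -149.141 ] lean 31.415453295202735 az 106.94482112170854 tooly [-0.9722 -0.2308  0.0382]
```

```bash
python3 -m inch '[[0,0,6,0],[0,3,12,-8],[0,8,18,-16],[0,13,23,-24],[2,18,23.5,-33],[5,22.5,23,-33],[8,26,22,-33],[8,27,21,-33]]'; python3 s.py; python3 - <<'E'
from cab import *
o,R=tooldir();print(o["ee_pos"],o["opening"],o["grasp_force"])
T=np.array([.549,-.030,.1765]);print((T-o["ee_pos"])*100)
c=bot.camera("side");d=bot.camera("scene")
cv2.imwrite("pics/m.png",np.hstack([cv2.resize(c["img"][150:420,130:450],(400,338)),cv2.resize(d["img"][150:420,180:500],(400,338))])[:,:,::-1])
E
```

```text
time: 32.95
ee_pos: [0.5163, -0.0285, 0.2301]
tcp_rot: [177.4, 31.4, -110.8]
wrist_force: [-1.7, -1.0, -2.1]
opening: 0.049
grasp_force: 62.7
[-19.383   -1.1262  -1.7459  91.5557  31.4319 -89.9394] lean 31.499403376875126 az 74.17100375696089 tooly [-0.9423  0.3325  0.0385]
[ 0.5163 -0.0285  0.2301] 0.04901155839065297 62.66017089248635
[ 3.2744 -0.15   -5.3627]
```

View pics/m.png

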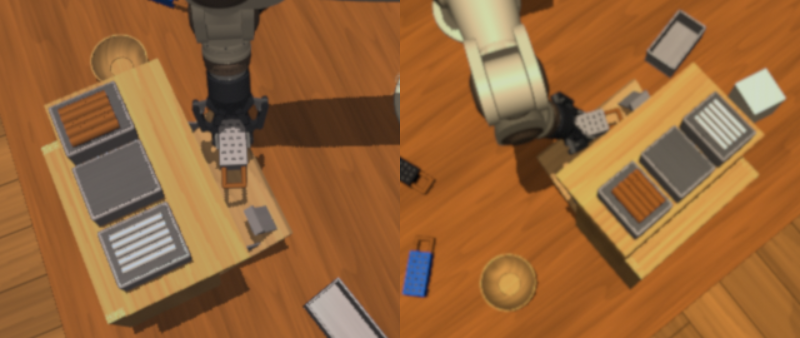

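```bash
python3 -m inch '[[0,0,-1.5,-4],[0,0,-3,-8],[0.6,0,-4,-8],[1.2,0,-5,-8],[1.7,0,-5.3,-8],[2.2,0,-5.3,-8],[2.7,0,-5.3,-8],[2.7,0,-5.3,-8]]'; python3 - <<'E'
from cab import *
o,R=tooldir();c=bot.camera("wrist");save(c,"w6.png")
g=o["ee_pos"]-C;print(o["ee_pos"],A().T@g)
for t in(.85,.9):print(t,proj(hin((.006,-.15,.19),t),c,o),proj(hin((.006,.15,.19),t),c,o))
E
```

```text
time: 34.05
ee_pos: [0.5431, -0.0308, 0.1775]
tcp_rot: [177.4, 31.4, -119.0]
wrist_force: [-0.4, -0.0, -0.9]
opening: 0.049
grasp_force: 62.8
[ 0.5431 -0.0308  0.1775] [-0.0843 -0.0411  0.1775]
0.85 [ 250.8355 -173.8177] [542.3562 410.9486]
0.9 [ 283.1589 -201.9285] [548.3323 397.1458]
```

View pics/w6.png

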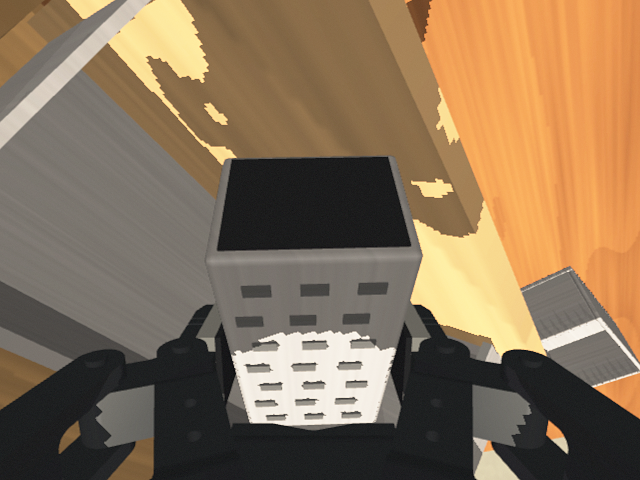

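```bash
python3 -m inch '[[0.3,0,-0.6,0],[0.6,0,-1.2,0],[0.6,0,-1.2,0],[0.6,0,-1.2,0],[0.6,0,-1.2,0],[0.6,0,-1.2,0],[0.6,0,-1.2,0],[0.6,0,-1.2,0]]' && python3 -m inch '[[0,0,0,0],[0,0,0,0],[0,0,0,0],[0,0,0,0],[0,0,0,0],[0,0,0.5,0],[-1.5,0,3,0],[-4,0,6,0]]' 6.4 && python3 -m inch '[[-3,0,4,5],[-6,-2,8,10],[-9,-5,8,15],[-10,-8,8,15],[-10,-10,8,15],[-10,-10,8,15],[-10,-10,8,15],[-10,-10,8,15]]'; python3 - <<'E'
from cab import *
o,R=tooldir();c=bot.camera("side");d=bot.camera("scene");w=bot.camera("wrist")
X=[(l["point"],l["score"]) for l in bot.landmark_of("grater_mid",w)];print(X,[proj(hin(p,.9),w,o) for p in((.03,-.04,.03),(-.036,0,.135))],bot.landmark_of("pull_mid",w)[:1])
cv2.imwrite("pics/m2.png",np.hstack([cv2.resize(c["img"][150:420,130:450],(400,338)),cv2.resize(w["img"],(400,338))])[:,:,::-1])
E
```

```text
time: 35.1
ee_pos: [0.5487, -0.0309, 0.1654]
tcp_rot: [177.4, 31.4, -119.0]
wrist_force: [0.5, -0.7, -1.0]
opening: 0.0493
grasp_force: 62.8
time: 36.1
ee_pos: [0.5082, -0.0307, 0.2257]
tcp_rot: [177.3, 31.4, -119.0]
wrist_force: [-0.0, -1.1, 0.0]
opening: 0.064
grasp_force: 0.0
time: 37.1
ee_pos: [0.4087, -0.1302, 0.3056]
tcp_rot: [177.4, 31.4, -103.9]
wrist_force: [0.1, -0.1, 1.0]
opening: 0.0637
grasp_force: 0.0
[] [array([109.3559, 203.8043]), array([243.9698, 214.5317])] [{'point': [241.4, 212.2], 'score': 0.77}]
```

View pics/m2.png

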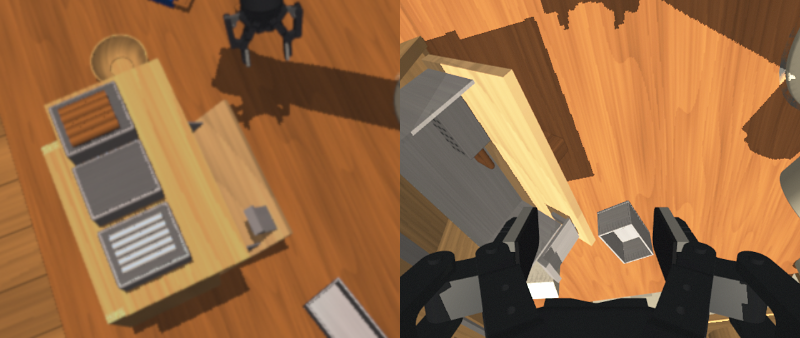

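In the right half of the picture, the grater lies at the bottom of the trough around (455,140), handle at (485,160). The pull position matches 0.90 and the bystanders look untouched.

```bash
python3 -c "
from workcell import bot
print(bot.job_done())"
```

```text
the job is handed in; nothing more can be done
None
```

The job is handed in at about 37 s of the 67 s allowed: the last pictures show the grater at the bottom of the fully tipped-out bin (about 0.90 rad), the gripper clear and the tin, bowl and carton apparently untouched; no verdict came back.

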